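# Clamp the spice mill and refit its grinding disc and collar

### The job

Refit the washed spice mill: first turn the vise's crank anticlockwise until its jaw holds the mill's wooden foot firmly against the fixed jaw. Then thread the wide dark grinding disc onto the mill's square spindle and down onto the wooden shoulder, and after it the brass collar down onto the disc, both fully home. Leave the mill clamped and upright and do not shift the spice shaker, the egg cup or the orange jar ring standing near it.

Things in the scene. Friction and masses are not known exactly. Their poses are not given: they have to be found in the camera images.
- vise: Small green vise bolted to the ledge. Origin: on the ledge, below the space between the jaws. Its y axis is the clamping direction: fixed jaw at +y (gripping face at y = +42 mm), moving steel jaw and crank at -y. Bed plate 110 x 265 mm, 8 mm thick, on which the mill stands. Jaws 70 mm wide, tops 42 mm above the ledge. Gear housing at y = -140 mm, top at 48 mm.
- jaw: Moving steel jaw of the vise. Origin: bottom middle of its gripping face; it slides along the vise's +y, 14 mm per radian of crank (face at y = -48 mm at crank angle 0).
- crank (a joint): Crank angle in rad, 0 to 2.55, growing anticlockwise seen from above; at 0 the arm points along the vise's -x. Starts between 0 and 0.6. The jaw pins the 60 mm foot against the fixed jaw at about 2.14. The crank has friction and stays where it is left.
- handle (a point): Centre of the top end of the red upright crank handle, a free-turning sleeve 18 mm in diameter, standing 38 mm clear above the crank arm, 55 mm from the crank's axis. Top 104 mm above the ledge.
- crank_axis (a point): Point on the vertical axis of the crank, at the height of the handle's top (104 mm above the ledge).
- mill: Loose wooden spice-mill base; origin under its centre, z up. Square foot 60 x 60 x 40 mm, sides along x and y; round neck, 50 mm wide, up to a flat shoulder at z = 60 mm. On it a steel spindle, 12 mm square (sides along x and y) to z = 99 mm, then a blunt cone to 107 mm. Stands loosely between the jaws; shifts and squares up by up to 20 mm as the jaw closes.
- spindle_tip (a point): Top of the spindle's cone, on its axis, 107 mm above the mill's underside.
- disc: Dark steel octagonal grinding disc with light marks on its top, 50 mm across flats, 14 mm thick, with a 14 mm square through hole. Origin: centre of its underside, z up; the hole's sides lie along its x and y, and flats face x, y and the diagonals. Lies flat on the ledge.
- collar: Brass octagonal collar, 32 mm across flats, 22 mm tall, with a 14 mm square through hole. Origin: centre of its underside, z up; hole sides along its x and y, flats facing x, y and the diagonals. Stands flat on the ledge.
- shaker: Bystander: orange spice shaker with white lid, 50 mm across, 92 mm tall; origin under its centre.
- egg_cup: Bystander: white ceramic egg cup, 48 mm across, 62 mm tall; origin under its centre.
- jar_ring: Bystander: flat orange jar-sealing ring, 84 mm across, 6 mm thick, not part of the mill; origin under its centre.
Mind the look-alikes: they are no part of the job. Of the things shaped like the disc, the steel one is meant. Of the things that look like the collar, take the one that is farthest from the robot's base at the start.

How it is judged:
By the outcome, as a careful person would: the job done as asked, in the order asked, and still so for the second after the job is handed in, with the robot touching nothing.
It also fails if it takes over 72 s, if anything falls off the work surface, if the arm or the gripper's body presses on something with over 40 N, if the wrist force passes 120 N, or if a joint passes its speed limit or range.

### The arm

A 6-joint arm with a two-finger parallel gripper is mounted at the origin on the work surface. World frame = base frame: x ahead of the robot, y to its left, z up, the work surface at z = 0. Lengths are in m, angles in rad, forces in N, time in s.
With the tool pointing down it reaches from about 0.225 to 0.875 m from the base axis. Payload 3.4 kg.
Tool frame: the origin (TCP) lies at the very end of the fingers, on their centre line; the grasp point (between the pads) lies 19 mm behind it; z points along the fingers, y is the line along which they close (so a half turn about z gives the same grasp; the last joint's range is limited). The gripper opens to 85 mm and grips with 20 to 120 N. Pads are 22 mm wide; open, the fingers measure 114 mm over their backs; the gripper's body (76 mm by 85 mm) begins 54 mm behind the grasp point. The pads swing forward as they close: fully open they stand 13 mm farther back than shut.
Start: joints at [-1.233, 0.276, 1.505, -0, 1.361, -0.121], TCP at [0.255, -0.516, 0.231] pointing down, gripper open.
Joint ranges: [-2.89, 2.89], [-0.75, 2.08], [0.22, 2.7], [-1.18, 4.32], [0.11, 2.71], [-2.7, 2.7]. Speed limits (rad/s): [2.57, 2.57, 3.14, 3.14, 3.14, 3.14].

### API

Orientations are given as a rotation vector (axis times angle).
In Python, from workcell import arm gives the robot as it stands. The module is installed in compiled form; this text tells all that it offers.
- The arm moves only by the tool servo_tool, never from a script. Its argument "commands" is a list that holds one entry, the list of rows, each a list of 5 numbers: the finger opening in mm, from 0 to 85.4, then the shift along the tool's x, y, z as a fraction of full scale, then the turn about the tool's z as a fraction of full scale. A call has 1 to 8 rows; each row shifts and turns the commanded pose from where the row before left it, along the tool's axes as they then stand; what a row does not reach is not made up. Full scale, the value 1, is 40 mm for a shift and 0.12 rad for a turn. A row lasts 1/12 s, in which the tool goes at most 41.7 mm and 7.16 degrees, less where a joint would pass 70% of its speed; a pose out of reach is approached as far as the arm can. A call with a number of a shift or a turn outside -1 to 1 is refused whole. A call with a gripper value outside its range is refused whole. The fingers move at their own pace and stop on an object; the grip force is fixed at half the most. Time passes only in rows, so rows that do not move let the fingers close. It gives the time, the measured TCP pose, the force, the opening and the grip force at its end, in the units of the state.
- arm.observe(): the state, without advancing time (a new reading comes with each control period).
- arm.capture(name): name is "scene" or "top" or "wrist"; returns a dict with "img" (420x560x3 uint8, red, green, blue), "fov_y" (degrees; the focal length in pixels is half the picture's height over the tangent of half this angle, whatever the lens; pixels are square), "cx", "cy" (the principal point, pixels), "dist_coeffs" ([k1, k2, p1, p2, k3] as OpenCV has them; the pictures are not rectified), "R" (3x3) and "t" (3): a world point X has camera coordinates R X + t. Camera axes: x right, y down, z forward; pixel columns grow to the right and rows downward; lengths in m; the calibration is good to about 2 mm. A picture is of the moment at which its call begins. There is no depth.
- arm.job_done(): hands the job in; it is judged then, once.
Trained networks look in a picture, given as the dict that the camera call returned (one of the last four; its "shot" number tells which), for a name from the list of things; names that differ only in an ending like _2 or _b are one class to them, and where a whole thing is asked for, a point or a joint stands for the part that bears it (a point fixed in the world has none). Each returns a list of dicts, best first, with "score" (0 to 1); they miss things now and then, are a little off and sometimes report something else, mostly with a low value. They report only what shows in the picture. A call takes as long as a camera call. They do not tell look-alikes from the thing itself.
- arm.silhouettes(picture, label): "pixels" (420x560 bool, what is visible of it) and "bbox" ([left, top, width, height] in pixels, round what is visible of it).
- arm.pinpoint(picture, label): "at" ([row, column] in pixels: a listed point, or the origin of a listed thing).
The state is a dict: "time_s": time; "joint_positions": joint angles; "joint_velocities": joint speeds; "joint_efforts": joint torques, N m; "tool_pos": TCP position; "eef_rot": TCP orientation; "contact_force": force on the tool from outside, world axes, zero at the start; "moment": the same for the moment, N m; "gripper_width": finger opening in m; "grip_force": force on a finger pad.
Only numpy, scipy, OpenCV 4.12 (cv2) and the standard library are available. Lean on these libraries where they do the work, as an engineer would, in place of code of your own. Each camera call takes 0.05 s, during which the arm holds its last target. There are 200 camera calls.

## Working session

There is one attempt and no reset: what is moved stays moved. The work goes in short steps, Python scripts to look and compute and a tool call to move; the robot and the scene stay as the last step left them, time stands still between calls to the robot, and variables do not carry over. Pictures are saved under pics/ and viewed, at most 10 in all, crops included, and the job is handed in when it is done.

Besides the shell and the picture viewer there is one more tool, called after "Call:" as name([rows], argument=value, ...), one row to a line, values as JSON. servo_tool: Moves the arm, as the interface text tells. Shift numbers are shares of 40 mm and turn numbers shares of 0.12 rad, none past 1 either way. Its arguments: {"type":"object","properties":{"commands":{"type":"array"}},"required":["commands"]}

```bash
mkdir -p pics; ls; cat > h.py <<'E'
import numpy as np, cv2
from workcell import arm
def K(p):
    f=p["img"].shape[0]/2/np.tan(np.radians(p["fov_y"])/2)
    return np.array([[f,0,p["cx"]],[0,f,p["cy"]],[0,0,1.]])
def ray(p,rc):
    u=cv2.undistortPoints(np.array([[[rc[1],rc[0]]]],float),K(p),np.array(p["dist_coeffs"],float)).ravel()
    R=np.array(p["R"]);t=np.array(p["t"])
    return -R.T@t, R.T@np.array([u[0],u[1],1.])
def at(p,rc,z):
    c,d=ray(p,rc); return c+d*(z-c[2])/d[2]
def proj(p,X):
    return cv2.projectPoints(np.array(X,float).reshape(-1,1,3),cv2.Rodrigues(np.array(p["R"]))[0],np.array(p["t"],float),K(p),np.array(p["dist_coeffs"],float))[0].reshape(-1,2)
def save(p,n): cv2.imwrite(f"pics/{n}.png",p["img"][:,:,::-1])
E
python3 - <<'E'
from h import *
s=arm.observe(); print({k:np.round(v,3) for k,v in s.items()})
Z=dict(vise=0,jaw=0.008,handle=.104,crank_axis=.104,mill=.008,spindle_tip=.115,disc=0,collar=0,shaker=0,egg_cup=0,jar_ring=0)
for n in ["top","scene"]:
    p=arm.capture(n); save(p,n+"0")
    print(n,"cam",np.round(-np.array(p["R"]).T@np.array(p["t"]),3))
    for l,z in Z.items():
        for r in arm.pinpoint(p,l):
            if r["score"]>.2: print(l,round(r["score"],2),np.round(r["at"],1),np.round(at(p,r["at"],z),4))
E
```

```text
pics
{'time_s': np.float64(0.0), 'joint_positions': array([-1.233,  0.277,  1.506, -0.   ,  1.361, -0.121]), 'joint_velocities': array([-0.   ,  0.   ,  0.001, -0.   ,  0.001, -0.   ]), 'joint_efforts': array([-2.0000e-03, -4.1678e+01, -2.4581e+01, -0.0000e+00,  1.1000e-02,
        0.0000e+00]), 'tool_pos': array([ 0.254, -0.515,  0.23 ]), 'eef_rot': array([-3.057, -0.714,  0.   ]), 'contact_force': array([-0.678,  0.29 , -0.152]), 'moment': array([0.004, 0.035, 0.035]), 'grip_force': np.float64(0.0), 'gripper_width': np.float64(0.085)}
top cam [0.445 0.13  1.055]
jaw 0.96 [204.9 387.8] [ 0.5896 -0.108   0.008 ]
handle 0.77 [230.5 472.8] [ 0.5266 -0.2427  0.104 ]
crank_axis 0.55 [205.6 457.2] [ 0.5738 -0.2165  0.104 ]
mill 0.65 [199.6 370.8] [ 0.6011 -0.0731  0.008 ]
disc 0.86 [271.8 274.8] [0.4555 0.1271 0.    ]
disc 0.62 [268.3 235.6] [0.4637 0.2067 0.    ]
collar 0.8 [205.4 201.9] [0.5935 0.276  0.    ]
collar 0.79 [258.2 186.4] [0.4856 0.3061 0.    ]
shaker 0.56 [284.2 320.4] [0.4292 0.0346 0.    ]
egg_cup 0.64 [144.7 297.9] [0.7209 0.0757 0.    ]
jar_ring 0.55 [233.8 130.9] [0.5
[... 308 characters left out ...]
8 108.7] [ 0.5283 -0.236   0.104 ]
crank_axis 0.78 [200.7 112.9] [ 0.5704 -0.2136  0.104 ]
crank_axis 0.69 [299.4 259.2] [0.7558 0.0824 0.104 ]
crank_axis 0.58 [208.7 183.8] [ 0.5832 -0.0727  0.104 ]
mill 0.62 [241.6 187.8] [ 0.594  -0.0823  0.008 ]
spindle_tip 0.78 [208.8 178.9] [ 0.5922 -0.0776  0.115 ]
disc 0.78 [198.2 328.9] [0.4594 0.2078 0.    ]
disc 0.55 [195.6 293.6] [0.4555 0.1291 0.    ]
collar 0.83 [209.  376.2] [0.485  0.3102 0.    ]
collar 0.79 [251.9 362.6] [0.5961 0.2722 0.    ]
collar 0.51 [212.8 180. ] [ 0.5156 -0.1169  0.    ]
shaker 0.78 [185.3 251.8] [0.4292 0.0324 0.    ]
egg_cup 0.78 [298.2 259.7] [0.7063 0.0739 0.    ]
jar_ring 0.85 [231.3 429.1] [0.5392 0.4158 0.    ]
```

View pics/top0.png

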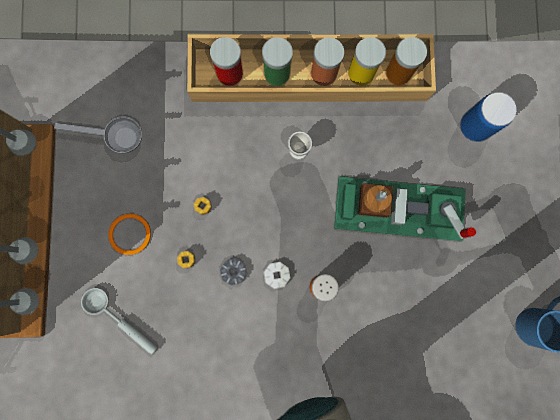

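View pics/scene0.png

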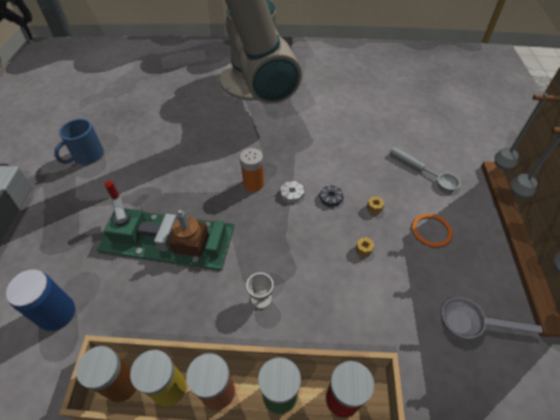

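The top view shows the vise at right, with the crank axis near (448,208) and the red handle near (468,232). The dark disc is at (233,270), with a white look-alike at (277,275). The collars are at (202,205), which is the far one and the one I want, and (185,259). The bystanders are clear of these. The tool's y axis already lies along the handle's tangent.

Call:
servo_tool([
  [[40, 0.9, -0.3, 0, 0], [40, 0.9, -0.3, 0, 0], [40, 0.9, -0.3, 0, 0], [40, 0.9, -0.3, 0, 0], [40, 0.9, -0.3, 0, 0], [40, 0.9, -0.3, 0, 0], [40, 0.9, -0.3, 0, 0], [40, 0.9, -0.3, 0, 0]],
])

```text
time_s: 1.87
tool_pos: [0.4714, -0.3005, 0.2315]
eef_rot: [3.059, 0.714, 0.0]
contact_force: [0.6, -0.1, -0.7]
gripper_width: 0.0403
grip_force: 0.0
```

```bash
cat >> h.py <<'E'
from scipy.spatial.transform import Rotation as Ro
def rel(X):
    s=arm.observe(); return Ro.from_rotvec(s["eef_rot"]).as_matrix().T@(np.array(X)-s["tool_pos"])*1000
def st():
    s=arm.observe(); M=Ro.from_rotvec(s["eef_rot"]).as_matrix()
    print("t",round(float(s["time_s"]),2),"pos",np.round(s["tool_pos"],4),"ydir",np.round(M[:,1],3),"zdir",np.round(M[:,2],3),"F",np.round(s["contact_force"],1),"w",round(float(s["gripper_width"])*1000,1),"gf",round(float(s["grip_force"]),1),"q",np.round(s["joint_positions"],2))
def tri(rays):
    A=0;b=0
    for c,d in rays:
        d=d/np.linalg.norm(d);P=np.eye(3)-np.outer(d,d);A=A+P;b=b+P@c
    X=np.linalg.solve(A,b); return X,[round(1000*np.linalg.norm(np.cross(X-c,d/np.linalg.norm(d))),1) for c,d in rays]
E
python3 - <<'E'
from h import *
st()
p=arm.capture("wrist"); save(p,"w1")
print("cam",np.round(-np.array(p["R"]).T@np.array(p["t"]),3))
for l,z in dict(jaw=.008,handle=.104,crank_axis=.104,mill=.008,spindle_tip=.115).items():
    for r in arm.pinpoint(p,l):
        if r["score"]>.2: print(l,round(r["score"],2),np.round(r["at"],1),np.round(at(p,r["at"],z),4))
E
```

```text
t 1.87 pos [ 0.4714 -0.3005  0.2315] ydir [ 0.443 -0.897  0.001] zdir [ 0. -0. -1.] F [ 0.6 -0.1 -0.7] w 40.3 gf 0.0 q [-0.69  0.25  1.54 -0.    1.35  0.42]
cam [ 0.539 -0.266  0.375]
jaw 0.67 [ 15.9 171.1] [ 0.5835 -0.1108  0.008 ]
handle 0.68 [111.7 242.7] [ 0.5286 -0.2357  0.104 ]
crank_axis 0.92 [ 46.1 238.8] [ 0.5751 -0.2109  0.104 ]
```

Call:
servo_tool([
  [[40, 0.99, -0.4, 0, 0], [40, 0.98, -0.4, 0, 0], [40, 0, 0, 0.96, 0], [40, 0, 0, 0.96, 0], [40, 0, 0, 0.96, 0], [40, 0, 0, 0.96, 0], [0, 0, 0, 0, 0], [0, 0, 0, 0, 0]],
])

```text
time_s: 2.83
tool_pos: [0.5237, -0.2403, 0.0763]
eef_rot: [-3.057, -0.711, 0.006]
contact_force: [-2.2, 0.8, -8.2]
gripper_width: 0.0167
grip_force: 30.0
```

Call:
servo_tool([
  [[0, 0, 0, 0, 0], [0, 0, 0, 0, 0], [0, 0, 0, 0, 0]],
])

```text
time_s: 3.08
tool_pos: [0.5238, -0.2402, 0.0768]
eef_rot: [-3.059, -0.714, 0.006]
contact_force: [-3.6, -4.2, -23.0]
gripper_width: 0.0162
grip_force: 59.1
```

```bash
python3 -c "
from h import *
st()"
```

```text
t 3.08 pos [ 0.5238 -0.2402  0.0768] ydir [ 0.443 -0.897 -0.002] zdir [-0.004 -0.    -1.   ] F [ -3.6  -4.2 -23. ] w 16.2 gf 59.1 q [-0.55  0.41  1.72 -0.    1.02  0.56]
```

```bash
python3 - <<'E'
from h import *
p=arm.capture("wrist"); q=arm.capture("scene")
cv2.imwrite("pics/g1.png",np.hstack([p["img"][:,80:480],cv2.resize(q["img"][130:290,60:260],(400,320)) if 0 else cv2.resize(q["img"][120:280,60:213],(400,420))])[:,:,::-1])
st()
E
```

```text
t 3.18 pos [ 0.5237 -0.24    0.0768] ydir [ 0.443 -0.896 -0.002] zdir [-0.004 -0.    -1.   ] F [ -4.3  -4.6 -23.2] w 15.9 gf 59.1 q [-0.55  0.4   1.72 -0.    1.02  0.56]
```

View pics/g1.png

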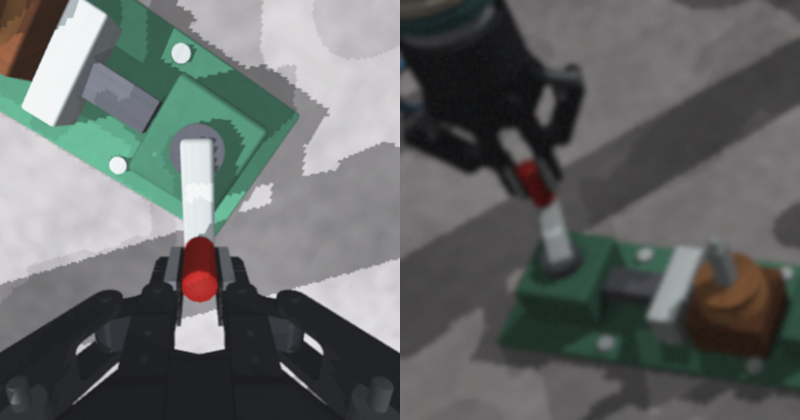

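The wrist view shows the red handle top at about row 285, column 280, centred between the fingers but too far forward, so only the pad edges hold it. I'll measure it, then regrip.

```bash
python3 - <<'E'
from h import *
p=arm.capture("wrist")
X=at(p,[285,280],.104); print(X,rel(X))
for r in arm.pinpoint(p,"handle")[:1]+arm.pinpoint(p,"crank_axis")[:1]:
    X=at(p,r["at"],.104); print(r["at"],r["score"],X,rel(X))
X=at(p,[148,277],.052); print(X,rel(X))
for px in [(250,196),(247,270)]:pass
# vise yaw from housing edge: crop corners (190,72)->(265,128) and (133,153)...
a=at(p,[72,270],.048);b=at(p,[128,346],.048);c=at(p,[152,213],.048);print(a,b,c,"dirs",np.arctan2(*(b-a)[[1,0]]),np.arctan2(*(c-a)[[1,0]]))
E
```

```text
[ 0.52641001 -0.23824593  0.104     ] [  3.08158328  -0.3376952  -27.19212877]
[285.2, 279.1] 0.83 [ 0.52613726 -0.23792885  0.104     ] [  2.97571679  -0.67026888 -27.17466809]
[160.1, 275.8] 0.84 [ 0.57590358 -0.21185185  0.104     ] [ 59.14463212  -1.97614106 -27.38631274]
[ 0.57528735 -0.21218781  0.052     ] [58.64152978 -1.85089255 24.61583921]
[ 0.6096578  -0.19101509  0.048     ] [ 0.6023615  -0.24237621  0.048     ] [ 0.55644829 -0.18008095  0.048     ] dirs -1.7119110658894474 2.938921672509156
```

Call:
servo_tool([
  [[35, 0, 0, 0, 0], [35, 0, 0, 0, 0], [35, 0.08, -0.01, -0.1, 0], [0, 0, 0, 0, 0], [0, 0, 0, 0, 0], [0, 0, 0, 0, 0], [0, 0, 0, 0, 0]],
])

```text
time_s: 3.92
tool_pos: [0.531, -0.2384, 0.085]
eef_rot: [3.056, 0.713, 0.009]
contact_force: [0.3, 2.2, 9.7]
gripper_width: 0.0152
grip_force: 58.4
```

```bash
python3 -c "
from h import *
st()
p=arm.capture('wrist')
for l in ['handle','crank_axis']:
  r=arm.pinpoint(p,l)[0]; X=at(p,r['at'],.104);print(l,X,rel(X))"
```

```text
t 3.92 pos [ 0.531  -0.2384  0.085 ] ydir [ 0.443 -0.897  0.005] zdir [ 0.007 -0.002 -1.   ] F [0.3 2.2 9.7] w 15.2 gf 58.4 q [-0.54  0.4   1.71  0.    1.03  0.57]
handle [ 0.52743358 -0.24052036  0.104     ] [ -4.05574792   0.45768849 -19.03553394]
crank_axis [ 0.57516637 -0.21274636  0.104     ] [ 51.04740437  -3.35373069 -18.77350249]
```

Call:
servo_tool([
  [[35, 0, 0, 0, 0], [35, 0, 0, 0, 0], [35, -0.08, 0, 0.3, 0], [35, 0, 0, 0, 0]],
])

```text
time_s: 4.4
tool_pos: [0.5243, -0.2387, 0.0686]
eef_rot: [-3.058, -0.714, 0.003]
contact_force: [-0.9, 0.2, -0.4]
gripper_width: 0.035
grip_force: 0.0
```

```bash
python3 -c "
from h import *
st()"
```

```text
t 4.4 pos [ 0.5243 -0.2387  0.0686] ydir [ 0.443 -0.897 -0.002] zdir [-0.002  0.001 -1.   ] F [-0.9  0.2 -0.4] w 35.0 gf 0.0 q [-0.55  0.41  1.73 -0.    1.    0.56]
```

Call:
servo_tool([
  [[35, 0.06, 0.02, -0.1, 0], [0, 0, 0, 0, 0], [0, 0, 0, 0, 0], [0, 0, 0, 0, 0], [0, 0, 0, 0, 0]],
])

```text
time_s: 4.82
tool_pos: [0.529, -0.2393, 0.0747]
eef_rot: [3.058, 0.714, 0.003]
contact_force: [-0.3, 0.4, 3.9]
gripper_width: 0.0162
grip_force: 58.5
```

```bash
python3 -c "
from h import *
st()
p=arm.capture('wrist')
for l in ['handle','crank_axis']:
  r=arm.pinpoint(p,l)[0]; X=at(p,r['at'],.104);print(l,X,rel(X))"
```

```text
t 4.82 pos [ 0.529  -0.2393  0.0747] ydir [ 0.443 -0.897  0.002] zdir [ 0.002 -0.001 -1.   ] F [-0.3  0.4  3.9] w 16.2 gf 58.5 q [-0.54  0.41  1.72  0.    1.01  0.57]
handle [ 0.52787486 -0.23952168  0.104     ] [ -1.02927976  -0.24626968 -29.36936518]
crank_axis [ 0.57522893 -0.21200349  0.104     ] [ 53.59968425  -3.96050728 -29.28889045]
```

Call:
servo_tool([
  [[0, 0.022, 0.163, 0, -1], [0, 0.022, 0.163, 0, -1], [0, 0.022, 0.163, 0, -1], [0, 0.022, 0.163, 0, -1], [0, 0.022, 0.163, 0, -1], [0, 0.022, 0.163, 0, -1]],
])

```text
time_s: 5.47
tool_pos: [0.5574, -0.2629, 0.0746]
eef_rot: [-2.605, -1.753, 0.002]
contact_force: [-2.3, 2.8, 9.0]
gripper_width: 0.0159
grip_force: 58.8
```

```bash
python3 -c "
from h import *
st()
p=arm.capture('wrist')
for l in ['handle','crank_axis']:
  r=arm.pinpoint(p,l)[0]; X=at(p,r['at'],.104);print(l,X,rel(X))"
```

```text
t 5.47 pos [ 0.5574 -0.2629  0.0746] ydir [ 0.926 -0.377 -0.002] zdir [-0.002  0.001 -1.   ] F [-2.3  2.8  9. ] w 15.9 gf 58.8 q [-0.55  0.46  1.64 -0.    1.05 -0.17]
handle [ 0.55613368 -0.26479007  0.104     ] [ -2.33843806  -1.95513245 -29.39054913]
crank_axis [ 0.57617721 -0.21240556  0.104     ] [ 53.73896761  -3.42759066 -29.36715698]
```

Call:
servo_tool([
  [[0, 0.022, 0.163, 0, -1], [0, 0.022, 0.163, 0, -1], [0, 0.022, 0.163, 0, -1], [0, 0.022, 0.163, 0, -1], [0, 0.022, 0.163, 0, -1], [0, 0.022, 0.163, 0, -1]],
])

```text
time_s: 6.12
tool_pos: [0.5953, -0.2611, 0.0745]
eef_rot: [-1.82, -2.557, 0.002]
contact_force: [-4.3, 1.3, 8.6]
gripper_width: 0.0163
grip_force: 58.9
```

Call:
servo_tool([
  [[0, 0.01, 0.08, 0, -0.5]],
])

```text
time_s: 6.2
tool_pos: [0.598, -0.2598, 0.0745]
eef_rot: [-1.742, -2.61, 0.003]
contact_force: [-9.7, -2.0, 10.6]
gripper_width: 0.0161
grip_force: 59.1
```

Call:
servo_tool([
  [[0, 0.01, 0.08, 0, -0.5]],
])

```text
time_s: 6.28
tool_pos: [0.5983, -0.2596, 0.0745]
eef_rot: [-1.662, -2.658, 0.011]
contact_force: [-13.6, -6.0, 13.2]
gripper_width: 0.0166
grip_force: 59.5
```

```bash
python3 -c "
from h import *
st()
p=arm.capture('wrist');save(p,'c1')
for l in ['handle','crank_axis']:
  r=arm.pinpoint(p,l)[0]; X=at(p,r['at'],.104);print(l,X,rel(X))"
```

```text
t 6.28 pos [ 0.5983 -0.2596  0.0745] ydir [ 0.899  0.438 -0.009] zdir [-0.009 -0.002 -1.   ] F [-13.6  -6.   13.2] w 16.6 gf 59.5 q [-0.51  0.51  1.54 -0.01  1.1  -0.96]
handle [ 0.57421442 -0.21265505  0.104     ] [ 52.85599189  -1.23035694 -29.43730347]
crank_axis [ 0.57484931 -0.21234431  0.104     ] [ 52.85305991  -0.52572429 -29.42767825]
```

View pics/c1.png

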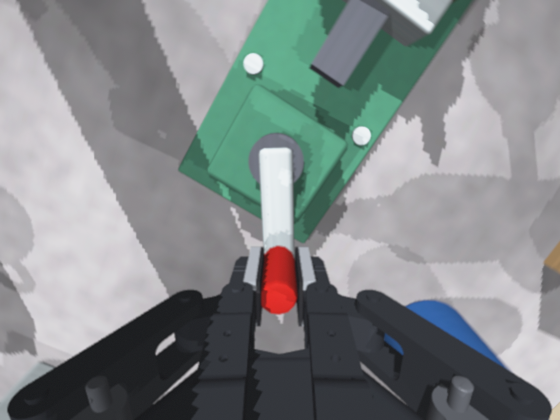

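The wrist view shows the handle gripped at about (280,280), and the crank has stopped moving while the force rises. I'll press a bit more to clamp firmly.

Call:
servo_tool([
  [[0, 0, 0.08, 0, 0], [0, 0, 0.05, 0, 0]],
])

```text
time_s: 6.6
tool_pos: [0.5988, -0.2593, 0.0743]
eef_rot: [-1.662, -2.652, 0.021]
contact_force: [-20.9, -9.4, 15.1]
gripper_width: 0.0165
grip_force: 60.0
```

Call:
servo_tool([
  [[0, 0, 0.08, 0, 0], [0, 0, 0, 0, 0]],
])

```text
time_s: 6.77
tool_pos: [0.5991, -0.2592, 0.0743]
eef_rot: [-1.66, -2.649, 0.027]
contact_force: [-24.2, -11.2, 16.5]
gripper_width: 0.0164
grip_force: 60.2
```

Call:
servo_tool([
  [[0, 0, 0.1, 0, 0], [0, 0, 0, 0, 0], [0, 0, -0.15, 0, 0], [40, 0, -0.1, 0, 0], [40, 0, 0, 0, 0], [40, 0, 0, -0.9, 0], [40, 0, 0, -0.9, 0], [40, 0, 0, -0.9, 0]],
])

```text
time_s: 7.43
tool_pos: [0.6047, -0.2567, 0.1816]
eef_rot: [-1.671, -2.658, -0.001]
contact_force: [1.2, 0.1, 0.3]
gripper_width: 0.0399
grip_force: 0.0
```

```bash
python3 - <<'E'
from h import *
st()
ps={n:arm.capture(n) for n in ["top","scene","wrist"]}
save(ps["wrist"],"w2")
for l,z in dict(handle=.104,crank_axis=.104,spindle_tip=.115,mill=.008,disc=0,collar=0).items():
    for n,p in ps.items():
        if n=="wrist" and l in("disc","collar"): continue
        for r in arm.pinpoint(p,l):
            if r["score"]>.4: print(l,n,round(r["score"],2),np.round(r["at"],1),np.round(at(p,r["at"],z),4))
E
```

```text
t 7.43 pos [ 0.6047 -0.2567  0.1816] ydir [ 0.901  0.433 -0.001] zdir [-0.002  0.002 -1.   ] F [1.2 0.1 0.3] w 39.9 gf 0.0 q [-0.51  0.43  1.4   0.    1.32 -0.96]
handle top 0.56 [189.3 482.7] [ 0.6043 -0.2662  0.104 ]
handle scene 0.95 [212.7  83.6] [ 0.6014 -0.261   0.104 ]
handle scene 0.72 [183.7 251.7] [0.5161 0.0474 0.104 ]
handle wrist 0.73 [207.6 267.1] [ 0.5996 -0.2586  0.104 ]
crank_axis top 0.8 [208.  455.4] [ 0.5693 -0.2128  0.104 ]
crank_axis top 0.63 [146.4 295.9] [0.6904 0.0849 0.104 ]
crank_axis top 0.41 [201.7 368.3] [ 0.5829 -0.0497  0.104 ]
crank_axis scene 0.97 [199.3 109.3] [ 0.5673 -0.2218  0.104 ]
crank_axis wrist 0.83 [140.2 262.4] [ 0.5738 -0.2117  0.104 ]
spindle_tip top 0.73 [194.2 376.6] [ 0.5952 -0.0636  0.115 ]
spindle_tip scene 0.75 [214.1 188.8] [ 0.6033 -0.0571  0.115 ]
mill top 0.85 [198.9 369.1] [ 0.6026 -0.0696  0.008 ]
mill scene 0.89 [243.2 194.1] [ 0.5971 -0.0687  0.008 ]
mill scene 0.63 [231.8 429.5] [0.5461 0.413  0.008 ]
mill wrist 0.65 [  1.5 352.8] [ 0.5962 -0.0637  0.008 ]
disc top 0.64 [268.7 235.4] [0.4629 0.2071 0.    ]
disc scene 0.83 [197.  333.2] [0.4554 0.2175 0.    ]
disc scene 0.76 [196.  296.9] [0.4563 0.1365 0.    ]
collar top 0.76 [207.4 202.6] [0.5893 0.2745 0.    ]
collar top 0.64 [258.7 187.5] [0.4846 0.3039 0.    ]
collar scene 0.6 [248.2 362.9] [ 0.5873  0.2735 -0.    ]
collar scene 0.6 [207.9 375.3] [0.482  0.3086 0.    ]
```

Call:
servo_tool([
  [[70, 0.92, 0.16, -0.15, 0], [70, 0.92, 0.16, -0.15, 0], [70, 0.92, 0.16, -0.15, 0], [70, 0.92, 0.16, -0.15, 0], [70, 0.92, 0.16, -0.15, 0], [70, 0.92, 0.16, -0.15, 0], [70, 0.92, 0.16, -0.15, 0], [70, 0.92, 0.16, -0.15, 0]],
])

```text
time_s: 9.05
tool_pos: [0.5225, 0.0316, 0.2303]
eef_rot: [1.673, 2.659, 0.001]
contact_force: [0.8, -0.3, -0.5]
gripper_width: 0.0702
grip_force: 0.0
```

Call:
servo_tool([
  [[70, 0.92, 0.16, 0, 0], [70, 0.92, 0.16, 0, 0], [70, 0.92, 0.16, 0, 0], [70, 0, 0, 0, 0]],
])

```text
time_s: 9.38
tool_pos: [0.4902, 0.1437, 0.2301]
eef_rot: [-1.663, -2.662, -0.005]
contact_force: [0.6, -1.2, 0.5]
gripper_width: 0.0701
grip_force: 0.0
```

```bash
python3 - <<'E'
from h import *
st()
p=arm.capture("wrist"); save(p,"w3")
for l,z in dict(disc=0,collar=0).items():
    for r in arm.pinpoint(p,l):
        if r["score"]>.3: print(l,round(r["score"],2),np.round(r["at"],1),np.round(at(p,r["at"],z),4))
    for r in arm.silhouettes(p,l):
        if r["score"]>.3:
            m=r["pixels"].astype(np.uint8); c=max(cv2.findContours(m,0,2)[0],key=cv2.contourArea)
            P=np.array([at(p,[v[0][1],v[0][0]],.014 if l=="disc" else .022)[:2] for v in c],np.float32)
            print(l,round(r["score"],2),r["bbox"],cv2.minAreaRect(P*1000), p["img"][r["pixels"]].mean(0).round())
E
```

```text
t 9.38 pos [0.4902 0.1437 0.2301] ydir [0.899 0.438 0.001] zdir [-0.001  0.004 -1.   ] F [ 0.6 -1.2  0.5] w 70.1 gf 0.0 q [ 0.15  0.18  1.64  0.    1.32 -0.31]
disc 0.8 [114.3 277.9] [0.455  0.2151 0.    ]
disc 0.68 [178.1 246.4] [0.453  0.1265 0.    ]
collar 0.93 [120.4 399.5] [0.5923 0.2749 0.    ]
collar 0.92 [ 49.7 333.1] [0.4807 0.3079 0.    ]
collar 0.98 [318.6, 29.3, 38.1, 38.9] ((482.0255432128906, 304.9772644042969), (37.331050872802734, 34.37151336669922), 56.081607818603516) [170. 142.  74.]
collar 0.93 [385.8, 104.8, 36.8, 32.1] ((588.118896484375, 274.5680847167969), (40.43476486206055, 32.1370964050293), 15.792563438415527) [162. 133.  69.]
```

View pics/w3.png

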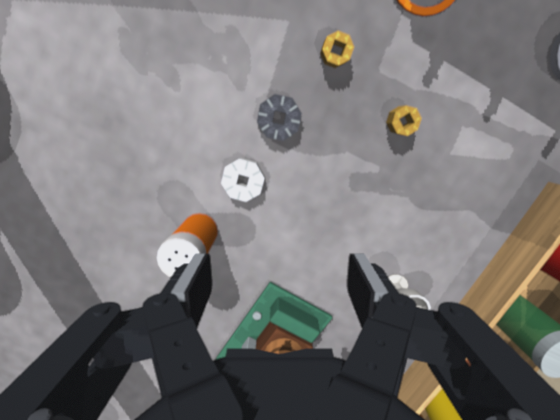

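The wrist view shows the dark disc at about (279,117), the white look-alike at (243,180), the target collar at (405,120) and the decoy collar at (338,48). I'll move closer to the disc to get its orientation.

Call:
servo_tool([
  [[70, 0.1, 0, 0.9, 0], [70, 0.1, 0, 0.9, 0], [70, 0, 0, 0, 0]],
])

```text
time_s: 9.88
tool_pos: [0.4844, 0.1431, 0.1519]
eef_rot: [-1.67, -2.649, 0.014]
contact_force: [-1.4, -0.6, 0.1]
gripper_width: 0.0701
grip_force: 0.0
```

```bash
python3 - <<'E'
from h import *
st()
p=arm.capture("wrist"); 
print("cam",-np.array(p["R"]).T@np.array(p["t"]))
r=arm.pinpoint(p,"disc"); 
for a in r: print(a["score"],a["at"],at(p,a["at"],0),at(p,a["at"],0.014))
a=r[0]["at"]; X=at(p,a,0.007)
# rectified view of plane z=.014, +-40mm, 0.2mm/px ; img cols = +x world, rows = -y
g=np.arange(-40,40,.2)/1000
xx,yy=np.meshgrid(g,-g)
P=np.stack([X[0]+xx,X[1]+yy,np.full_like(xx,.014)],-1)
uv=proj(p,P).reshape(400,400,2).astype(np.float32)
o=cv2.remap(p["img"],uv[...,0],uv[...,1],cv2.INTER_CUBIC)
print("centre",X)
cv2.imwrite("pics/d1.png",np.hstack([o,p["img"][:400,80:480]])[:,:,::-1])
E
```

```text
t 9.88 pos [0.4844 0.1431 0.1519] ydir [ 0.902  0.431 -0.013] zdir [-0.013 -0.002 -1.   ] F [-1.4 -0.6  0.1] w 70.1 gf 0.0 q [ 0.15  0.24  1.77 -0.    1.15 -0.3 ]
cam [0.45401457 0.21208458 0.29557827]
0.76 [195.6, 243.6] [0.45107285 0.12471149 0.        ] [0.45121218 0.1288499  0.014     ]
0.74 [115.8, 284.2] [0.45446269 0.21437555 0.        ] [0.45444146 0.21426704 0.014     ]
centre [0.45114251 0.12678069 0.007     ]
```

View pics/d1.png

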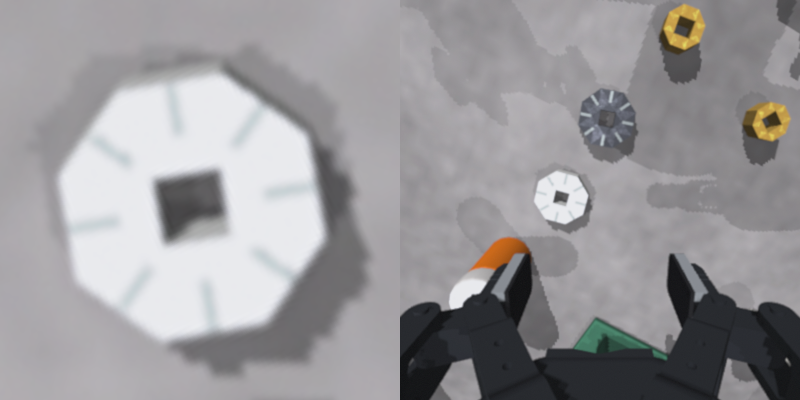

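The rectified view shows the marks sit at the flat centres, in line with the hole's sides; this one is the white look-alike. I'll do the same for the dark disc and the far collar.

```bash
cat >> h.py <<'E'
def rect(p,X,z,h=40,n=400):
    g=(np.arange(n)+.5-n/2)*2*h/n/1000
    xx,yy=np.meshgrid(g,-g)
    uv=proj(p,np.stack([X[0]+xx,X[1]+yy,np.full_like(xx,z)],-1)).reshape(n,n,2).astype(np.float32)
    return cv2.remap(p["img"],uv[...,0],uv[...,1],cv2.INTER_CUBIC)
E
python3 - <<'E'
from h import *
p=arm.capture("wrist")
cv2.imwrite("pics/d2.png",np.hstack([rect(p,(.4545,.2142),.014,32),rect(p,(.589,.272),.022,32)])[:,:,::-1])
E
```

```text
(no output)
```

View pics/d2.png

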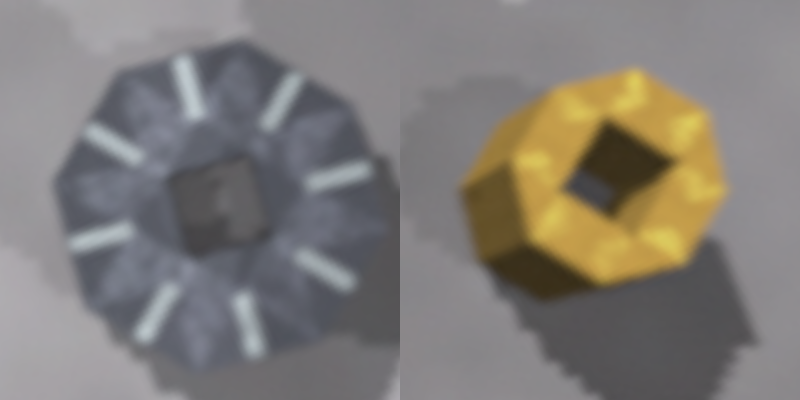

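The disc's marks centre at about (219,207) px, which puts it at (0.4577, 0.2131) with yaw 14.2°. The collar's top centres near (0.592, 0.276), with its hole at about -34°. Now I'll grasp the disc.

Call:
servo_tool([
  [[70, 0.93, 0.08, 0, 0], [70, 0.93, 0.08, 0, 0], [70, 0, 0, 0.85, 0.82], [70, 0, 0, 0.85, 0.82], [70, 0, 0, 0.85, 0], [70, 0, 0, 0.85, 0], [70, 0, 0, 0, 0]],
])

```text
time_s: 10.62
tool_pos: [0.461, 0.2137, 0.0187]
eef_rot: [-1.924, -2.479, 0.009]
contact_force: [-1.0, -0.8, 0.2]
gripper_width: 0.0699
grip_force: 0.0
```

```bash
python3 - <<'E'
from h import *
st(); print(rel([.4577,.2131,0]))
E
```

```text
t 10.62 pos [0.461  0.2137 0.0187] ydir [ 0.969  0.248 -0.007] zdir [-0.007 -0.002 -1.   ] F [-1.  -0.8  0.2] w 69.9 gf 0.0 q [ 0.3   0.4   1.94 -0.    0.82  0.05]
[ 0.21032937 -3.2414196  18.73582227]
```

Call:
servo_tool([
  [[70, 0, -0.08, 0.36, 0], [70, 0, 0, 0, 0]],
])

```text
time_s: 10.78
tool_pos: [0.4606, 0.2138, 0.008]
eef_rot: [1.926, 2.482, -0.0]
contact_force: [-0.8, -0.3, 0.2]
gripper_width: 0.0701
grip_force: 0.0
```

Call:
servo_tool([
  [[70, 0, 0, 0.07, 0], [0, 0, 0, 0, 0], [0, 0, 0, 0, 0], [0, 0, 0, 0, 0], [0, 0, 0, 0, 0]],
])

```text
time_s: 11.2
tool_pos: [0.4607, 0.2142, 0.0068]
eef_rot: [1.925, 2.481, 0.003]
contact_force: [-1.9, -0.4, 8.5]
gripper_width: 0.0471
grip_force: 60.3
```

```bash
python3 - <<'E'
from h import *
st()
E
```

```text
t 11.2 pos [0.4607 0.2142 0.0068] ydir [0.969 0.249 0.003] zdir [ 0.003  0.001 -1.   ] F [-1.9 -0.4  8.5] w 47.1 gf 60.3 q [ 0.3   0.41  1.96 -0.    0.77  0.05]
```

Call:
servo_tool([
  [[0, 0, 0, -0.6, 0], [0, 0, 0, -0.9, 0.85], [0, 0, 0, -0.9, 0.85], [0, 0, 0, -0.9, 0.85], [0, 0, 0, -0.9, 0.85], [0, -0.82, 0.44, -0.1, 0], [0, -0.82, 0.44, -0.1, 0], [0, -0.82, 0.44, -0.1, 0]],
])

```text
time_s: 11.87
tool_pos: [0.4972, 0.108, 0.1871]
eef_rot: [2.384, 2.042, 0.005]
contact_force: [0.7, 0.2, -1.8]
gripper_width: 0.0474
grip_force: 63.1
```

Call:
servo_tool([
  [[0, -0.82, 0.44, -0.1, 0], [0, -0.82, 0.44, -0.1, 0], [0, -0.82, 0.44, -0.1, 0], [0, -0.82, 0.44, -0.1, 0], [0, -0.82, 0.44, -0.1, 0], [0, -0.82, 0.44, -0.1, 0], [0, -0.82, 0.44, -0.1, 0], [0, 0, 0, 0, 0]],
])

```text
time_s: 12.53
tool_pos: [0.5855, -0.1451, 0.2143]
eef_rot: [2.387, 2.029, 0.0]
contact_force: [0.6, 1.2, -1.5]
gripper_width: 0.0473
grip_force: 63.1
```

```bash
python3 - <<'E'
from h import *
st()
p=arm.capture("wrist"); q=arm.capture("top"); sc=arm.capture("scene")
print("cam",-np.array(p["R"]).T@np.array(p["t"]))
rr={}
for n,pp in dict(w=p,top=q,sc=sc).items():
  for r in arm.pinpoint(pp,"spindle_tip"):
    if r["score"]>.4: print(n,r["score"],r["at"],at(pp,r["at"],.115)); rr.setdefault(n,ray(pp,r["at"]))
print(tri(list(rr.values())))
X=at(p,arm.pinpoint(p,"spindle_tip")[0]["at"],.115)
cv2.imwrite("pics/m1.png",np.hstack([p["img"][:,80:480],cv2.resize(rect(p,X,.115,40),(400,400)) if 0 else np.vstack([rect(p,X,.107,40,200),rect(p,X,.048,60,220)[:, :200]]), ])[:,:,::-1])
E
```

```text
t 12.53 pos [ 0.5855 -0.1451  0.2143] ydir [ 0.987 -0.161  0.007] zdir [ 0.006 -0.007 -1.   ] F [ 0.6  1.2 -1.5] w 47.3 gf 63.1 q [-0.36  0.32  1.48 -0.    1.33 -0.19]
cam [ 0.59679231 -0.0690404   0.35719857]
w 0.76 [108.8, 278.4] [ 0.59887222 -0.06473716  0.115     ]
top 0.64 [188.1, 378.8] [ 0.60670573 -0.0680909   0.115     ]
(array([ 0.60045265, -0.06391098,  0.14090885]), [np.float64(2.2), np.float64(2.2)])
```

View pics/m1.png

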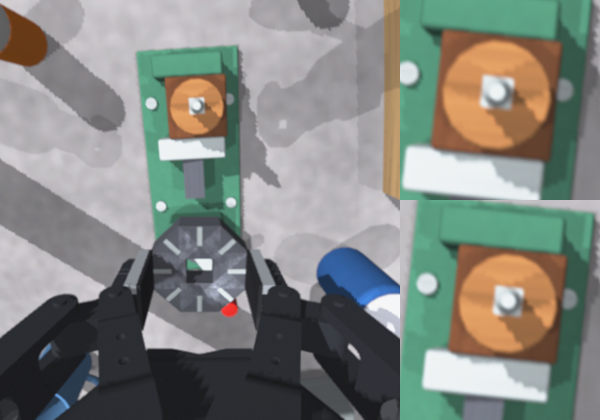

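The wrist view shows the mill squared between the jaws at about (197,105), with the disc held level and square to the fingers at (200,265). I'll measure the mill's axis and yaw numerically.

```bash
cat > mm.py <<'E'
from h import *
def mea(p,X0=(.598,-.062)):
    out={}
    def big(m,off=0):
        n,l,s,c=cv2.connectedComponentsWithStats(m.astype(np.uint8),connectivity=4)
        k=1+np.argmax(s[1:,4]); mm=(l==k).astype(np.uint8); return max(cv2.findContours(mm,0,1)[0],key=cv2.contourArea)
    def W(c,h,n): return (np.array([X0[0],X0[1]])*1000+np.stack([(c[:,0,0]+.5-n/2),-(c[:,0,1]+.5-n/2)],1)*2*h/n)
    for nm,z,h in [("neck",.068,45),("foot",.048,45),("jaw",.042,60),("green",.008,150)]:
        n=600; im=cv2.GaussianBlur(rect(p,X0,z,h,n),(5,5),0); hsv=cv2.cvtColor(im,cv2.COLOR_RGB2HSV).astype(int); H,S,V=hsv[...,0],hsv[...,1],hsv[...,2]
        if nm=="neck": m=(H<20)&(S>90)&(V>150)
        if nm=="foot": m=(H<20)&(S>90)&(V>40)
        if nm=="jaw": 
            m=(S<40)&(V>185); m[:int(n*.5)]=0
        if nm=="green": m=(H>60)&(H<95)&(S>60)
        c=big(m); P=W(c,h,n).astype(np.float32)
        if nm=="neck": (c0,r)=cv2.minEnclosingCircle(P); print(nm,np.round(c0,1),"r",round(r,1),np.round(cv2.fitEllipse(cv2.convexHull(P))[0:2],1))
        else:
            r=cv2.minAreaRect(P); print(nm,np.round(r[0],1),np.round(r[1],1),round(r[2],1))
E
python3 - <<'E'
from mm import *
from h import *
p=arm.capture("wrist"); mea(p)
im=rect(p,(.598,-.062),.107,20,400); g=cv2.cvtColor(im,cv2.COLOR_RGB2HSV); m=((g[...,1]<70)&(g[...,2]>120)).astype(np.uint8)
n,l,s,c=cv2.connectedComponentsWithStats(m); k=1+np.argmax(s[1:,4]); cc=cv2.findContours((l==k).astype(np.uint8),0,1)[0][0]; r=cv2.minAreaRect(cc); print("spin",598+(r[0][0]-199.5)*.1,-62-(r[0][1]-199.5)*.1,np.array(r[1])*.1,r[2])
# disc in hand
s=arm.observe(); zt=s["tool_pos"][2]+.0072; im=rect(p,s["tool_pos"][:2],zt,32,640)
g=cv2.cvtColor(im,cv2.COLOR_RGB2HSV).astype(int)
V=g[...,2]; mk=((V>140)&(g[...,1]<60)).astype(np.uint8); n,l,st_,c=cv2.connectedComponentsWithStats(mk)
for i in range(1,n):
    if 60<st_[i,4]<3000: 
        rr=np.hypot(*(c[i]-320))*.1
        if rr<28: print("mark",np.round((c[i]-319.5)*.1*[1,-1],1),st_[i,4])
cv2.imwrite("pics/hd.png",np.hstack([cv2.resize(im,(400,400)),cv2.resize(rect(p,(.598,-.062),.107,20,400),(400,400))])[:,:,::-1])
E
```

```text
neck [597.5 -62.4] r 25.6 [[597.5 -62.3]
 [ 50.3  50.6]]
foot [597.8 -62.1] [59.1 59.7] 83.9
jaw [ 585.9 -101.8] [22.4 69.5] 84.0
green [ 586.4 -103.3] [208.6 109.2] 83.9
spin 598.152018737793 -62.6104736328125 [13.29247437 13.16942291] 5.04245138168335
mark [ 2.8 18.7] 2932
mark [-1.1 16.5] 95
mark [-15.9 -12.1] 2452
mark [ -3.3 -20. ] 2340
mark [-21.8 -17.5] 77
```

View pics/hd.png

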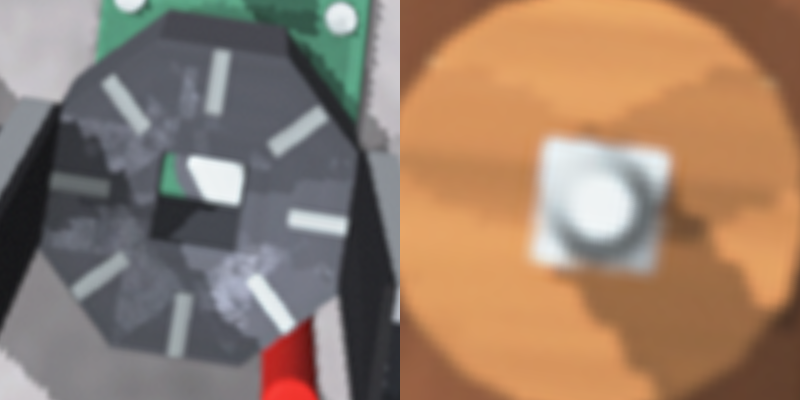

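The held disc is centred within 0.6 mm of the TCP at yaw -8.8°. The mill's axis is at (597.8, -62.5) mm with yaw -6.1°. I'll go above the spindle.

Call:
servo_tool([
  [[0, 0, 0, 0, -0.39], [0, 0.7, 0.024, 0, 0], [0, 0.7, 0.024, 0.3, 0], [0, 0.7, 0.024, 0.6, 0], [0, 0, 0, 0.6, 0], [0, 0, 0, 0.3, 0], [0, 0, 0, 0, 0]],
])

```text
time_s: 13.52
tool_pos: [0.5918, -0.0521, 0.1374]
eef_rot: [-2.333, -2.095, 0.006]
contact_force: [-0.6, 0.1, -1.7]
gripper_width: 0.0473
grip_force: 63.1
```

```bash
python3 - <<'E'
from h import *
st(); print(rel([.598,-.062,.13]))
E
```

```text
t 13.52 pos [ 0.5918 -0.0521  0.1374] ydir [ 0.994 -0.107 -0.007] zdir [-0.007  0.001 -1.   ] F [-0.6  0.1 -1.7] w 47.3 gf 63.1 q [-0.2   0.37  1.6  -0.    1.17 -0.1 ]
[-9.17216223  7.26233817  7.35302807]
```

Call:
servo_tool([
  [[0, -0.22, 0.18, 0, 0], [0, 0, 0, 0, 0], [0, 0, 0, 0, 0]],
])

```text
time_s: 13.77
tool_pos: [0.6022, -0.0648, 0.1421]
eef_rot: [2.339, 2.093, 0.003]
contact_force: [-1.1, 0.4, -1.3]
gripper_width: 0.0473
grip_force: 63.1
```

```bash
python3 - <<'E'
from h import *
st(); print(rel([.598,-.062,.13]))
p=arm.capture("wrist")
st()
s=arm.observe(); zt=s["tool_pos"][2]+.0072; im=rect(p,s["tool_pos"][:2],zt,32,640)
cv2.imwrite("pics/hd2.png",np.hstack([cv2.resize(im,(400,400)),p["img"][20:420,80:480]])[:,:,::-1])
mea=None
# dark-square/hole & spindle seen through: print bright blob inside hole
E
```

```text
t 13.77 pos [ 0.6022 -0.0648  0.1421] ydir [ 0.994 -0.111  0.004] zdir [ 0.003 -0.001 -1.   ] F [-1.1  0.4 -1.3] w 47.3 gf 63.1 q [-0.22  0.38  1.58 -0.    1.18 -0.11]
[ 2.36051327 -4.5555394  12.05715336]
t 13.82 pos [ 0.6017 -0.0646  0.1419] ydir [ 0.994 -0.111  0.003] zdir [ 0.003 -0.001 -1.   ] F [-0.1  0.5 -1.4] w 47.1 gf 63.1 q [-0.22  0.38  1.58 -0.    1.18 -0.11]
```

Call:
servo_tool([
  [[0, 0, 0, 0, 0], [0, 0, 0, 0, 0], [0, 0, 0, 0, 0]],
])

```text
time_s: 14.07
tool_pos: [0.6006, -0.0639, 0.141]
eef_rot: [2.34, 2.095, 0.001]
contact_force: [-0.6, 0.6, -1.2]
gripper_width: 0.0477
grip_force: 63.1
```

Call:
servo_tool([
  [[0, 0, 0, 0, 0], [0, 0, 0, 0, 0]],
])

```text
time_s: 14.23
tool_pos: [0.6006, -0.0637, 0.1406]
eef_rot: [2.34, 2.096, 0.0]
contact_force: [0.5, 0.9, -1.0]
gripper_width: 0.0473
grip_force: 63.1
```

Call:
servo_tool([
  [[0, -0.05, -0.1, 0, 0], [0, 0, 0, 0, 0], [0, 0, 0, 0, 0], [0, 0, 0, 0, 0]],
])

```text
time_s: 14.57
tool_pos: [0.5963, -0.0653, 0.1405]
eef_rot: [2.34, 2.096, 0.0]
contact_force: [-0.2, -0.7, -0.9]
gripper_width: 0.0474
grip_force: 63.1
```

Call:
servo_tool([
  [[0, 0.085, 0.033, 0, 0], [0, 0, 0, 0, 0], [0, 0, 0, 0, 0], [0, 0, 0, 0.3, 0], [0, 0, 0, 0, 0], [0, 0, 0, 0, 0], [0, 0, 0, 0, 0], [0, 0, 0, 0, 0]],
])

```text
time_s: 15.23
tool_pos: [0.5984, -0.0621, 0.1289]
eef_rot: [2.34, 2.096, 0.001]
contact_force: [0.3, 0.3, -1.4]
gripper_width: 0.0476
grip_force: 63.1
```

```bash
python3 - <<'E'
from h import *
st(); print(rel([.598,-.062,.0748]))
E
```

```text
t 15.23 pos [ 0.5984 -0.0621  0.1289] ydir [ 0.994 -0.11   0.001] zdir [ 0.001 -0.    -1.   ] F [ 0.3  0.3 -1.4] w 47.6 gf 63.1 q [-0.22  0.39  1.6  -0.    1.15 -0.11]
[ 0.11148604 -0.47543977 54.14539513]
```

Call:
servo_tool([
  [[0, 0, -0.01, 0.15, 0], [0, 0, 0, 0.15, 0], [0, 0, 0, 0, 0], [0, 0, 0, 0, 0]],
])

```text
time_s: 15.57
tool_pos: [0.5971, -0.0619, 0.1158]
eef_rot: [-2.339, -2.095, 0.002]
contact_force: [0.4, -0.1, -0.6]
gripper_width: 0.048
grip_force: 63.1
```

Call:
servo_tool([
  [[0, 0, 0, 0.15, 0], [0, 0, 0, 0, 0], [0, 0, 0, 0, 0]],
])

```text
time_s: 15.82
tool_pos: [0.5974, -0.062, 0.11]
eef_rot: [-2.34, -2.095, 0.001]
contact_force: [0.6, -1.2, -1.5]
gripper_width: 0.0474
grip_force: 63.1
```

Call:
servo_tool([
  [[0, 0, 0, 0.1, 0], [0, 0, 0, 0, 0], [0, 0, 0, 0, 0]],
])

```text
time_s: 16.07
tool_pos: [0.5975, -0.062, 0.1063]
eef_rot: [-2.34, -2.096, 0.001]
contact_force: [-1.0, 0.1, -1.7]
gripper_width: 0.0474
grip_force: 63.1
```

Call:
servo_tool([
  [[0, 0, 0, 0.2, 0], [0, 0, 0, 0.2, 0], [0, 0, 0, 0, 0], [0, 0, 0, 0, 0]],
])

```text
time_s: 16.4
tool_pos: [0.5971, -0.0619, 0.0896]
eef_rot: [-2.339, -2.095, 0.002]
contact_force: [0.7, -0.2, -2.2]
gripper_width: 0.0473
grip_force: 63.1
```

Call:
servo_tool([
  [[0, 0, 0, 0.15, 0], [0, 0, 0, 0.1, 0], [0, 0, 0, 0, 0], [0, 0, 0, 0, 0]],
])

```text
time_s: 16.73
tool_pos: [0.5974, -0.062, 0.0801]
eef_rot: [-2.34, -2.096, 0.001]
contact_force: [0.8, 0.3, -1.6]
gripper_width: 0.0474
grip_force: 63.1
```

Call:
servo_tool([
  [[0, 0, 0, 0.1, 0], [0, 0, 0, 0.05, 0], [0, 0, 0, 0, 0], [0, 0, 0, 0, 0]],
])

```text
time_s: 17.07
tool_pos: [0.5978, -0.062, 0.0749]
eef_rot: [2.34, 2.096, 0.001]
contact_force: [-1.0, -0.3, 1.3]
gripper_width: 0.0476
grip_force: 63.5
```

Call:
servo_tool([
  [[0, 0, 0, 0.08, 0], [0, 0, 0, 0, 0], [70, 0, 0, 0, 0], [70, 0, 0, -0.05, 0], [70, 0, 0, 0, 0], [70, 0, 0, -0.9, 0], [70, 0, 0, -0.9, 0], [70, 0, 0, -0.9, 0]],
])

```text
time_s: 17.73
tool_pos: [0.5971, -0.0619, 0.1814]
eef_rot: [-2.339, -2.095, 0.002]
contact_force: [1.6, -0.7, -0.3]
gripper_width: 0.0702
grip_force: 0.0
```

Call:
servo_tool([
  [[60, 0.93, -0.15, 0, 0], [60, 0.93, -0.15, 0, 0], [60, 0.93, -0.15, 0, 0], [60, 0.93, -0.15, 0, 0], [60, 0.93, -0.15, 0, 0], [60, 0.93, -0.15, 0.2, 0], [60, 0.93, -0.15, 0.2, 0], [60, 0, 0, 0, 0]],
])

```text
time_s: 18.4
tool_pos: [0.5827, 0.2081, 0.1632]
eef_rot: [-2.331, -2.099, -0.0]
contact_force: [0.1, 0.1, -0.8]
gripper_width: 0.0598
grip_force: 0.0
```

Call:
servo_tool([
  [[60, 0, 0, 0, 0], [60, 0, 0, 0, 0]],
])

```text
time_s: 18.57
tool_pos: [0.5845, 0.2011, 0.1648]
eef_rot: [2.339, 2.097, -0.002]
contact_force: [-0.5, 0.3, -0.1]
gripper_width: 0.06
grip_force: 0.0
```

```bash
python3 - <<'E'
from h import *
st()
p=arm.capture("wrist"); save(p,"w5"); np.save("w5.npy",p,allow_pickle=True)
for r in arm.pinpoint(p,"collar"):
    print("collar",round(r["score"],2),np.round(r["at"],1),np.round(at(p,r["at"],0),4))
X0=(.592,.276)
im=rect(p,X0,.022,25,500); h=cv2.cvtColor(im,cv2.COLOR_RGB2HSV).astype(int)
# top face bright gold
for vmin in (60,120,150,170):
    m=((h[...,0]>15)&(h[...,0]<32)&(h[...,1]>90)&(h[...,2]>vmin)).astype(np.uint8)
    n,l,s,c=cv2.connectedComponentsWithStats(m); k=1+np.argmax(s[1:,4]); m=(l==k).astype(np.uint8)
    cs,hi=cv2.findContours(m,cv2.RETR_CCOMP,1)
    for cc,hh in zip(cs,hi[0]):
        if cv2.contourArea(cc)>3000:
            r=cv2.minAreaRect(cc); print(vmin,"hole" if hh[3]>=0 else "outer",np.round([592+(r[0][0]-249.5)*.1,276-(r[0][1]-249.5)*.1],1),np.round(np.array(r[1])*.1,1),round(-r[2],1))
cv2.imwrite("pics/col.png",np.hstack([im[:400],p["img"][:400,130:430]])[:,:,::-1])
q=arm.capture("scene"); 
cv2.imwrite("pics/chk.png",np.hstack([cv2.resize(im,(400,400)),cv2.resize(q["img"][150:270,120:240],(400,400))])[:,:,::-1])
E
```

```text
t 18.57 pos [0.5845 0.2011 0.1648] ydir [ 0.994 -0.109 -0.001] zdir [-0.001 -0.001 -1.   ] F [-0.5  0.3 -0.1] w 60.0 gf 0.0 q [ 0.22  0.38  1.51 -0.    1.25  0.33]
collar 0.6 [119.4 281.2] [0.5946 0.2737 0.    ]
collar 0.59 [101.4 163.5] [0.48   0.3042 0.    ]
60 outer [591.2 275. ] [32.7 32.6] -31.6
60 hole [591.1 275.5] [12.7 12.7] -31.7
120 outer [591.2 275. ] [32.7 32.6] -31.6
120 hole [591.2 275.4] [13.1 13.4] -31.4
150 outer [591.2 275.2] [32.4 32.3] -31.5
150 hole [591.1 275.3] [14.1 14.2] -31.7
170 outer [591.1 275.4] [32. 32.] -31.5
170 hole [591.1 275.3] [14.8 14.9] -31.8
```

View pics/chk.png

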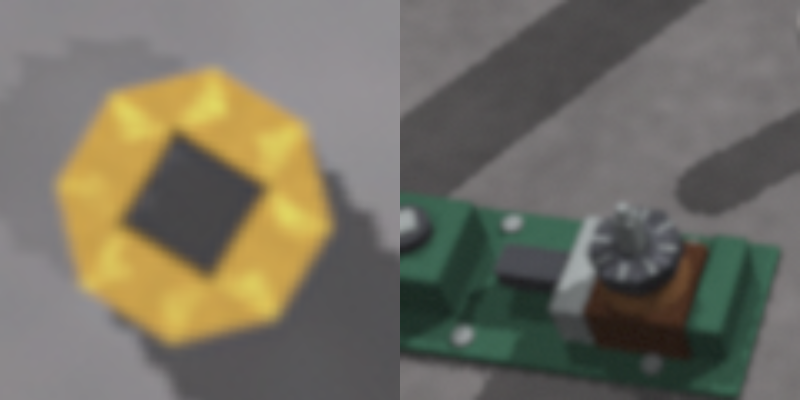

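The rectified collar view gives its centre at (591.1, 275.3) mm with the hole at -31.6°. The scene crop shows the disc seated on the mill. Now the collar.

Call:
servo_tool([
  [[60, 0.93, -0.02, 0, 0], [60, 0.93, -0.02, 0, 0], [60, 0, 0, 0.8, 0.92], [60, 0, 0, 0.8, 0.92], [60, 0, 0, 0.8, 0.92], [60, 0, 0, 0.8, 0.92], [60, 0, 0, 0, 0], [60, 0, 0, 0, 0]],
])

```text
time_s: 19.38
tool_pos: [0.5904, 0.2739, 0.0361]
eef_rot: [-2.741, -1.534, 0.006]
contact_force: [0.1, -0.8, 0.7]
gripper_width: 0.0603
grip_force: 0.0
```

Call:
servo_tool([
  [[60, 0, 0, 0, 0], [60, 0, 0, 0, 0]],
])

```text
time_s: 19.55
tool_pos: [0.5933, 0.2756, 0.04]
eef_rot: [2.741, 1.533, 0.008]
contact_force: [0.3, 1.0, 0.3]
gripper_width: 0.0601
grip_force: 0.0
```

```bash
python3 - <<'E'
from h import *
st(); print(rel([.5911,.2753,.004])); y=Ro.from_rotvec(arm.observe()["eef_rot"]).as_matrix()[:,1]; print(np.degrees(np.arctan2(y[1],y[0])))
E
```

```text
t 19.55 pos [0.5933 0.2756 0.04  ] ydir [ 0.852 -0.523  0.003] zdir [ 0.005  0.002 -1.   ] F [0.3 1.  0.3] w 60.1 gf 0.0 q [ 0.33  0.54  1.59 -0.    1.01  0.88]
[-1.59620467 -1.84807728 36.02488105]
-31.56530092304155
```

Call:
servo_tool([
  [[60, -0.03, -0.04, 0.4, 0], [60, 0, 0, 0.3, 0], [60, 0, 0, 0, 0], [60, 0, 0, 0, 0], [60, 0, 0, 0, 0]],
])

```text
time_s: 19.97
tool_pos: [0.5898, 0.2755, 0.0101]
eef_rot: [2.742, 1.533, 0.002]
contact_force: [-1.0, -0.3, 0.7]
gripper_width: 0.0602
grip_force: 0.0
```

```bash
python3 - <<'E'
from h import *
st(); print(rel([.5911,.2753,.004]))
E
```

```text
t 19.97 pos [0.5898 0.2755 0.0101] ydir [ 0.852 -0.524  0.001] zdir [ 0.001  0.    -1.   ] F [-1.  -0.3  0.7] w 60.2 gf 0.0 q [ 0.33  0.57  1.62 -0.    0.95  0.88]
[0.4855913  1.2657219  6.09880766]
```

Call:
servo_tool([
  [[60, 0.01, 0.03, 0.12, 0], [60, 0, 0, 0, 0], [0, 0, 0, 0, 0], [0, 0, 0, 0, 0], [0, 0, 0, 0, 0], [0, 0, 0, 0, 0], [0, 0, 0, 0, 0]],
])

```text
time_s: 20.55
tool_pos: [0.5907, 0.2752, 0.0049]
eef_rot: [2.742, 1.533, 0.001]
contact_force: [-1.2, -0.4, 2.8]
gripper_width: 0.0306
grip_force: 59.9
```

```bash
python3 - <<'E'
from h import *
st(); print(rel([.5911,.2753,.004]))
E
```

```text
t 20.55 pos [0.5907 0.2752 0.0049] ydir [ 0.852 -0.524  0.001] zdir [ 0.001  0.    -1.   ] F [-1.2 -0.4  2.8] w 30.6 gf 59.9 q [ 0.33  0.57  1.62 -0.    0.94  0.88]
[0.32400548 0.2682258  0.91537496]
```

Call:
servo_tool([
  [[0, 0, 0, -0.6, 0], [0, 0, 0, -0.95, -0.925], [0, 0, 0, -0.95, -0.925], [0, 0, 0, -0.95, -0.925], [0, 0, 0, -0.95, -0.925], [0, -0.93, 0.09, 0, 0], [0, -0.93, 0.09, 0, 0], [0, -0.93, 0.09, 0, 0]],
])

```text
time_s: 21.22
tool_pos: [0.5889, 0.1624, 0.1812]
eef_rot: [2.335, 2.101, 0.001]
contact_force: [0.2, -0.3, -1.0]
gripper_width: 0.0305
grip_force: 59.7
```

Call:
servo_tool([
  [[0, -0.93, 0.09, 0, 0], [0, -0.93, 0.09, 0, 0], [0, -0.93, 0.09, 0, 0], [0, -0.93, 0.09, 0, 0], [0, -0.93, 0.09, 0, 0], [0, -0.93, 0.09, 0, 0], [0, -0.93, 0.09, 0, 0], [0, -0.93, 0.09, 0, 0]],
])

```text
time_s: 21.88
tool_pos: [0.5851, -0.1376, 0.1801]
eef_rot: [-2.337, -2.098, 0.0]
contact_force: [0.6, -0.6, -2.3]
gripper_width: 0.0307
grip_force: 59.7
```

Call:
servo_tool([
  [[0, 0, 0, 0, 0], [0, 0, 0, 0, 0], [0, 0, 0, 0, 0], [0, 0, 0, 0, 0], [0, 0, 0, 0, 0]],
])

```text
time_s: 22.3
tool_pos: [0.5857, -0.1346, 0.1804]
eef_rot: [-2.335, -2.1, -0.0]
contact_force: [0.4, 0.5, -1.0]
gripper_width: 0.0302
grip_force: 59.7
```

```bash
python3 - <<'E'
from mm import *
st()
p=arm.capture("wrist"); save(p,"w6")
s=arm.observe(); T=s["tool_pos"]
y=Ro.from_rotvec(s["eef_rot"]).as_matrix()[:,1]; print("yaw",np.degrees(np.arctan2(y[1],y[0])))
im=rect(p,T,T[2]+.0171,25,500); h=cv2.cvtColor(im,cv2.COLOR_RGB2HSV).astype(int)
for vmin in (60,120,150,170):
    m=((h[...,0]>15)&(h[...,0]<32)&(h[...,1]>90)&(h[...,2]>vmin)).astype(np.uint8)
    n,l,q,c=cv2.connectedComponentsWithStats(m); k=1+np.argmax(q[1:,4]); m=(l==k).astype(np.uint8)
    cs,hi=cv2.findContours(m,cv2.RETR_CCOMP,1)
    for cc,hh in zip(cs,hi[0]):
        if cv2.contourArea(cc)>3000:
            r=cv2.minAreaRect(cc); print(vmin,"hole" if hh[3]>=0 else "outer",np.round([(r[0][0]-249.5)*.1,-(r[0][1]-249.5)*.1],1),np.round(np.array(r[1])*.1,1),round(-r[2],1))
im=rect(p,(.5975,-.0624),.107,12,480); g=cv2.cvtColor(im,cv2.COLOR_RGB2HSV)
for v in (130,160,190):
    m=((g[...,1]<70)&(g[...,2]>v)).astype(np.uint8); n,l,q,c=cv2.connectedComponentsWithStats(m); k=1+np.argmax(q[1:,4]); cc=max(cv2.findContours((l==k).astype(np.uint8),0,1)[0],key=cv2.contourArea); r=cv2.minAreaRect(cc); print("spin",597.5+(r[0][0]-239.5)*.05,-62.4-(r[0][1]-239.5)*.05,np.array(r[1])*.05,r[2])
im=rect(p,(.5975,-.0624),.082,30,480); cv2.imwrite("pics/s6.png",im[:,:,::-1])
mea(p)
E
```

```text
t 22.3 pos [ 0.5857 -0.1346  0.1804] ydir [ 0.994 -0.106 -0.   ] zdir [-0.  0. -1.] F [ 0.4  0.5 -1. ] w 30.2 gf 59.7 q [-0.34  0.35  1.53  0.    1.27 -0.24]
yaw -6.057529558576634
60 outer [0.6 4.7] [31.8 41. ] -5.9
120 outer [0.8 4.7] [30.9 41. ] -6.0
150 outer [1.4 4.5] [29.2 40.8] -5.9
170 outer [1.6 4.4] [28.7 40.2] -5.2
spin 597.5000015258789 -62.39999847412109 [23.94999695 23.94999695] 90.0
spin 597.8447486877442 -62.8137321472168 [12.86845703 13.25643311] 8.246320724487305
spin 596.6134246826172 -62.65101776123047 [ 9.55777283 12.30438461] 6.536633014678955Traceback (most recent call last):
  File "<stdin>", line 18, in <module>
  File "mm.py", line 15, in mea
    c=big(m); P=W(c,h,n).astype(np.float32)
  File "mm.py", line 6, in big
    k=1+np.argmax(s[1:,4]); mm=(l==k).astype(np.uint8); return max(cv2.findContours(mm,0,1)[0],key=cv2.contourArea)
        ~~~~~~~~~^^^^^^^^^
    return _wrapfunc(a, 'argmax', axis=axis, out=out, **kwds)
    return bound(*args, **kwds)
ValueError: attempt to get argmax of an empty sequence
```

Call:
servo_tool([
  [[0, 0.6, 0.032, 0, 0], [0, 0.6, 0.032, 0, 0], [0, 0.6, 0.032, 0.3, 0], [0, 0, 0, 0.5, 0], [0, 0, 0, 0.4, 0], [0, 0, 0, 0, 0], [0, 0, 0, 0, 0], [0, 0, 0, 0, 0]],
])

```text
time_s: 23.02
tool_pos: [0.598, -0.0646, 0.1334]
eef_rot: [2.336, 2.099, 0.001]
contact_force: [0.1, -0.6, -1.2]
gripper_width: 0.0303
grip_force: 59.7
```

Call:
servo_tool([
  [[0, 0, 0, 0, 0], [0, 0, 0, 0, 0]],
])

```text
time_s: 23.18
tool_pos: [0.5981, -0.0652, 0.1338]
eef_rot: [2.336, 2.097, 0.002]
contact_force: [-0.4, 0.0, -1.9]
gripper_width: 0.0305
grip_force: 59.7
```

```bash
python3 - <<'E'
from h import *
st(); print(rel([.5972,-.0628,.0869]))
E
```

```text
t 23.18 pos [ 0.5981 -0.0652  0.1338] ydir [ 0.994 -0.108  0.002] zdir [ 0.002 -0.001 -1.   ] F [-0.4  0.  -1.9] w 30.5 gf 59.7 q [-0.22  0.38  1.6  -0.    1.16 -0.12]
[ 2.2832512  -1.28057458 46.86425001]
```

Call:
servo_tool([
  [[0, 0.055, -0.03, 0, 0], [0, 0, 0, 0, 0], [0, 0, 0, 0.2, 0], [0, 0, 0, 0, 0], [0, 0, 0, 0, 0], [0, 0, 0, 0, 0], [0, 0, 0, 0, 0]],
])

```text
time_s: 23.77
tool_pos: [0.5964, -0.0626, 0.1245]
eef_rot: [2.338, 2.099, -0.0]
contact_force: [0.2, -0.4, -1.3]
gripper_width: 0.0307
grip_force: 59.7
```

```bash
python3 - <<'E'
from h import *
st(); print(rel([.5972,-.0628,.0869]))
E
```

```text
t 23.77 pos [ 0.5964 -0.0626  0.1245] ydir [ 0.994 -0.107  0.   ] zdir [ 0. -0. -1.] F [ 0.2 -0.4 -1.3] w 30.7 gf 59.7 q [-0.22  0.39  1.61 -0.    1.14 -0.11]
[-0.1186473   0.76699753 37.55115894]
```

Call:
servo_tool([
  [[0, 0, 0.02, 0.15, 0], [0, 0, 0, 0.1, 0], [0, 0, 0, 0, 0], [0, 0, 0, 0, 0]],
])

```text
time_s: 24.1
tool_pos: [0.5968, -0.0626, 0.1139]
eef_rot: [-2.337, -2.098, 0.001]
contact_force: [-1.0, 0.3, -1.2]
gripper_width: 0.0303
grip_force: 59.7
```

Call:
servo_tool([
  [[0, 0, 0, 0.15, 0], [0, 0, 0, 0, 0], [0, 0, 0, 0, 0], [0, 0, 0, 0, 0]],
])

```text
time_s: 24.43
tool_pos: [0.5971, -0.0626, 0.1084]
eef_rot: [-2.338, -2.099, 0.0]
contact_force: [-0.1, 0.2, -0.7]
gripper_width: 0.0304
grip_force: 59.7
```

Call:
servo_tool([
  [[0, 0, 0, 0.1, 0], [0, 0, 0, 0, 0], [0, 0, 0, 0, 0], [0, 0, 0, 0, 0]],
])

```text
time_s: 24.77
tool_pos: [0.5971, -0.0626, 0.1045]
eef_rot: [-2.338, -2.099, 0.0]
contact_force: [-0.3, -0.1, 0.1]
gripper_width: 0.0309
grip_force: 59.7
```

Call:
servo_tool([
  [[0, 0, 0, 0.15, 0], [0, 0, 0, 0.1, 0], [0, 0, 0, 0, 0], [0, 0, 0, 0, 0]],
])

```text
time_s: 25.1
tool_pos: [0.5969, -0.0626, 0.094]
eef_rot: [-2.337, -2.098, 0.001]
contact_force: [-0.4, -0.4, -1.7]
gripper_width: 0.0304
grip_force: 59.7
```

Call:
servo_tool([
  [[0, 0, 0, 0.1, 0], [0, 0, 0, 0.1, 0], [0, 0, 0, 0, 0], [0, 0, 0, 0, 0]],
])

```text
time_s: 25.43
tool_pos: [0.5974, -0.0627, 0.0869]
eef_rot: [2.337, 2.098, 0.001]
contact_force: [0.1, 0.2, 2.9]
gripper_width: 0.0306
grip_force: 60.2
```

Call:
servo_tool([
  [[0, 0, 0, 0.05, 0], [0, 0, 0, 0, 0], [0, 0, 0, 0, 0]],
])

```text
time_s: 25.68
tool_pos: [0.5974, -0.0627, 0.0868]
eef_rot: [2.336, 2.098, 0.001]
contact_force: [-2.6, 0.5, 13.1]
gripper_width: 0.0303
grip_force: 61.3
```

Contact came exactly at the predicted 0.0869. I'll release, retreat and check.

Call:
servo_tool([
  [[0, 0, 0, 0.04, 0], [0, 0, 0, 0, 0], [55, 0, 0, -0.06, 0], [55, 0, 0, 0, 0], [55, 0, 0, 0, 0], [55, 0, 0, -0.9, 0], [55, 0, 0, -0.9, 0], [55, 0, 0, -0.9, 0]],
])

```text
time_s: 26.35
tool_pos: [0.5964, -0.0625, 0.1929]
eef_rot: [-2.336, -2.097, 0.003]
contact_force: [0.6, -0.9, -0.1]
gripper_width: 0.0547
grip_force: 0.0
```

Call:
servo_tool([
  [[55, -0.9, 0, 0, 0], [55, -0.9, 0, 0, 0], [55, 0, 0, 0, 0], [55, 0, 0, 0, 0], [55, 0, 0, 0, 0], [55, 0, 0, 0, 0]],
])

```text
time_s: 26.85
tool_pos: [0.5891, -0.1332, 0.1924]
eef_rot: [-2.336, -2.098, 0.0]
contact_force: [-0.5, 0.6, -0.4]
gripper_width: 0.0547
grip_force: 0.0
```

```bash
python3 - <<'E'
from h import *
st()
p=arm.capture("wrist"); q=arm.capture("scene"); tp=arm.capture("top")
def gold(p,z,X0):
    im=rect(p,X0,z,25,500); h=cv2.cvtColor(im,cv2.COLOR_RGB2HSV).astype(int)
    m=((h[...,0]>15)&(h[...,0]<32)&(h[...,1]>90)&(h[...,2]>130)).astype(np.uint8)
    cs,_=cv2.findContours(m,0,1); c=max(cs,key=cv2.contourArea); r=cv2.minAreaRect(c)
    print("gold z",z,np.round([X0[0]*1000+(r[0][0]-249.5)*.1,X0[1]*1000-(r[0][1]-249.5)*.1],1),np.round(np.array(r[1])*.1,1),r[2])
for z in (.104,.11): gold(p,z,(.5975,-.0625))
for l,z in dict(handle=.104,spindle_tip=.115,disc=.068,collar=.082).items():
    for r in arm.pinpoint(p,l):
        if r["score"]>.3: print(l,round(r["score"],2),np.round(at(p,r["at"],z),4))
for l in ["shaker","egg_cup","jar_ring","handle"]:
    for n,pp in dict(sc=q,top=tp).items():
        for r in arm.pinpoint(pp,l)[:1]: print(l,n,round(r["score"],2),np.round(at(pp,r["at"],.104 if l=="handle" else 0),4))
E
```

```text
t 26.85 pos [ 0.5891 -0.1332  0.1924] ydir [ 0.994 -0.107 -0.002] zdir [-0.001  0.001 -1.   ] F [-0.5  0.6 -0.4] w 54.7 gf 0.0 q [-0.34  0.34  1.5   0.    1.3  -0.23]
gold z 0.104 [597.8 -62.2] [33.1 33. ] 6.088528156280518
gold z 0.11 [597.8 -62.1] [32.3 32.1] 6.254032611846924
handle 0.79 [ 0.6005 -0.2623  0.104 ]
handle 0.41 [ 0.5992 -0.0597  0.104 ]
spindle_tip 0.88 [ 0.5978 -0.065   0.115 ]
disc 0.8 [ 0.5973 -0.061   0.068 ]
disc 0.57 [0.4621 0.0177 0.068 ]
collar 0.63 [ 0.5984 -0.0613  0.082 ]
shaker sc 0.6 [0.4228 0.0394 0.    ]
shaker top 0.81 [0.4251 0.0276 0.    ]
egg_cup sc 0.76 [0.7087 0.0788 0.    ]
egg_cup top 0.9 [0.7169 0.0719 0.    ]
jar_ring sc 0.92 [ 0.5422  0.4115 -0.    ]
jar_ring top 0.95 [0.5342 0.4161 0.    ]
handle sc 0.72 [0.7528 0.0845 0.104 ]
```

```bash
python3 -c "
from workcell import arm
print(arm.job_done())"
```

```text
the job is handed in; nothing more can be done
None
```

I clamped the mill at a crank angle of about 2.14 rad, then seated the dark disc on the shoulder and the brass collar on the disc. Contact came at the expected height both times. I never took the arm near the shaker, egg cup or jar ring, and I handed the job in at about 27 s.

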